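Fill the spice carrier and hold it up level

ROBOT

A 6-joint arm with a two-finger parallel gripper is mounted at the origin on the work surface; the furniture and walls round the work are solid. World frame = base frame: x ahead of the robot, y to its left, z up, the work surface at z = 0. Lengths are in mm, angles in rad, forces in N, time in s.
With the tool pointing down it reaches from about 400 to 925 mm from the base axis. Payload 12.5 kg.
Tool frame: the origin (TCP) lies at the very end of the fingers, on their centre line; the grasp point (between the pads) lies 19 mm behind it; z points along the fingers, y is the line along which they close (so a half turn about z gives the same grasp; the last joint's range is limited). The gripper opens to 95 mm and grips with 3 to 60 N. Pads are 20 mm wide; open, the fingers measure 119 mm over their backs; the gripper's body (75 mm by 180 mm) begins 59 mm behind the grasp point.
Start: joints at [1.231, 0.491, 1.559, -0, 1.092, -0.106], TCP at [144.779, 608.018, 214.661] pointing down, gripper open.
Joint ranges: [-3.1, 3.1], [-0.84, 2.19], [0.05, 2.79], [-1.13, 4.28], [0.06, 2.93], [-2.69, 2.69]. Speed limits (rad/s): [2.22, 2.22, 2.79, 3.14, 3.14, 3.14].

INTERFACE

Orientations are given as [roll, pitch, yaw] about the fixed x, y, z axes, in that order (R = Rz(yaw) Ry(pitch) Rx(roll)).
In Python, from workcell import ctrl, snapshot, camera_info gives the robot as it stands.
- The arm moves only by the shell command python3 -m inch 'ROWS' [FORCE]. ROWS is JSON, a list of rows, each an object of numbers: "dx", "dy", "dz": the shift along the tool's x, y, z as a fraction of full scale; "ax", "ay", "az": the turn, a rotation vector about the tool's x, y, z as a fraction of full scale; "gripper": the closure, from 0 (fully open) to 1 (shut). In form: [{"dx": .., "dy": .., "dz": .., "ax": .., "ay": .., "az": .., "gripper": ..}, ...]. A call has 1 to 5 rows; each row is the pose to reach, as a shift and turn from the pose commanded when the call began, along the tool's axes at that moment, turning the shorter way round; what a row does not reach only later rows make up. Full scale, the value 1, is 400 mm for a shift and 360 degrees for a turn. A row lasts 1/12 s, in which the tool goes at most 41.7 mm and 7.16 degrees, less where a joint would pass 70% of its speed; a pose out of reach is approached as far as the arm can. A call with a number of a shift or a turn outside -1 to 1 is refused whole. A call with a gripper value outside its range is refused whole. The fingers move at their own pace and stop on an object; FORCE is the grip in N (left out, the last holds). Time passes only in rows, so rows that repeat a pose let the fingers close. It gives the time, the measured TCP pose, the force, the opening and the grip force at its end, in the units of the state.
- ctrl.read_state(): the state, without advancing time (a new reading comes with each control period).
- snapshot(name): name is "scene" or "side" or "wrist"; returns (picture, depth): 400x640x3 uint8, blue, green, red; 400x640 float32, mm along the optical axis (not along the pixel's ray), 0 where there is no reading.
- camera_info(name): a dict with "camera_matrix" (3x3 intrinsics, pixels), "rvec" (rotation vector, rad) and "tvec" (3), from world to camera coordinates, as OpenCV has them. Camera axes: x right, y down, z forward; pixel columns grow to the right and rows downward; lengths in mm; the calibration is good to about 2 mm. The wrist camera is an equidistant fisheye: a pixel r from the principal point sees the ray r / f radians off the axis. A picture is of the moment at which its call begins: read the wrist's pose just before it. camera_info takes no time and is no camera call; for the wrist camera it gives the pose at the moment of the call.
- ctrl.close_job(): hands the job in; it is judged then, once.
The state is a dict: "time": time; "q": joint angles; "joint_vel": joint speeds; "joint_torque": joint torques, N m; "tcp_pos": TCP position; "orientation": TCP orientation; "wrist_force": force on the tool from outside, world axes, zero at the start; "moment": the same for the moment, N m; "width": opening from 0.0 (shut) to 1.0 (fully open); "gripper_force": force on a finger pad.
Only numpy, scipy, OpenCV 4.12 (cv2) and the standard library are available. Lean on these libraries where they do the work, as an engineer would, in place of code of your own. Each camera call takes 0.05 s, during which the arm holds its last target. There are 200 camera calls.

TASK

Get the wooden spice carrier ready to be taken off the table: only one of the two loose jars beside it (a slim spice jar and a wide jam jar) fits its empty well, so stand that one fully down in the well, let go of it, and leave the other jar where it is. Then take the carrier by its middle handle and lift it, level, about 10 cm clear of the table with both spice jars standing in it; finish there, still holding it steady and level in the air.

Things in the scene. Friction and masses are not known exactly. Their poses are not given: they have to be found in the camera images.
- carrier: wooden spice carrier, loose, about 0.35 kg empty: a board 92 mm (its x) by 236 mm (its y) by 8 mm, with two white round wells on it, at its y = +72 mm (empty) and y = -72 mm (already holding a spice jar), and an upright handle in the middle. Origin at the centre of the board's underside, z up. Its yaw may be anything
- handle_grip (a point): the point to hold on the carrier's handle: on the carrier's centre line, 147 mm above the board's underside. The wooden grip here is a block 70 mm long (along the carrier's x), 18 mm thick (along its y: close the fingers along y) and 42 mm tall, top 166 mm above the underside; below it a stem 44 mm by 12 mm. The spice jars in the wells rise to 113 mm above the underside
- empty_well (a point): centre of the floor of the empty well, 8 mm above the board's underside; axes as the carrier's. The well is a round cup 40 mm deep with bore 46 mm, flaring to 55 mm at the mouth, which lies 48 mm above the board's underside; outside 65 mm at the rim
- spice_jar_centre (a point): slim round spice jar with a black cap and a blue label, 41 mm across and 105 mm tall, standing loose on the table, about 0.11 kg; the point is its centre, half-way up. It fits the empty well with 2 to 3 mm to spare on each side; fully down, its centre is 52.5 mm above the well floor
- stored_jar_centre (a point): spice jar of the same size with a black and green label that already stands in the carrier's other well (loose in it); the point is its centre, half-way up
- jam_jar_centre (a point): wide jar of red jam with a yellow lid, 60 mm across and 85 mm tall, standing loose on the table; too wide for the well; the point is its centre, half-way up
There are look-alikes about, which are no part of the job. What is shaped like the part that bears spice_jar_centre but orange is not meant.

How it is judged:
By the outcome, as a careful person would: the job done as asked, in the order asked, and still so for the second after the job is handed in, while the arm keeps its last pose, push and grip.
It also fails if it takes over 58 s, if anything falls off the work surface, if the arm or the gripper's body presses on something with over 40 N, if the wrist force passes 120 N, or if a joint passes its speed limit or range.

## Working session

There is one attempt and no reset: what is moved stays moved. The work goes in short steps, Python scripts to look and compute and a shell command to move; the robot and the scene stay as the last step left them, time stands still between calls to the robot, and variables do not carry over. Pictures are saved under pics/ and viewed, at most 10 in all, crops included, and the job is handed in when it is done.

```bash
mkdir -p pics; ls; python3 - <<'E'
from workcell import ctrl,snapshot,camera_info
import cv2,numpy as np
s=ctrl.read_state();print(s)
for n in("scene","side"):
    p,d=snapshot(n);cv2.imwrite(f"pics/{n}0.png",p);np.savez(f"pics/{n}0.npz",p=p,d=d)
    c=camera_info(n);print(n,c)
E
```

```text
pics
{'time': 0.0, 'q': array([ 1.23135577e+00,  4.91584087e-01,  1.55944587e+00,  2.22439265e-05,
        1.09167802e+00, -1.05596158e-01]), 'joint_vel': array([-3.19826376e-04, -7.25733683e-04,  1.24476156e-03, -3.86423755e-04,
       -2.09256879e-05,  1.85650779e-03]), 'joint_torque': array([-6.05133464e-04, -6.12642932e+01, -2.58177692e+01,  6.91834255e-02,
        4.83019010e-02, -1.19616770e-04]), 'tcp_pos': array([144.71588066, 607.77315186, 214.04773696]), 'orientation': array([-3.14048562e+00, -1.37172950e-04,  2.90773792e+00]), 'wrist_force': array([ 0.43323351,  0.73531445, -1.03571437]), 'moment': array([-0.00194894,  0.0432601 ,  0.01764252]), 'gripper_force': 0.0, 'width': 0.9995141066837772}
scene {'camera_matrix': array([[410.04587194,   0.        , 324.93828259],
       [  0.        , 410.04587194, 200.65429677],
       [  0.        ,   0.        ,   1.        ]]), 'rvec': array([ 2.06271066, -1.06993907,  0.46831409]), 'tvec': array([-119.72907366,  446.92028679,  596.17926325])}
side {'camera_matrix': array([[506.27621394,   0.        , 314.2782949 ],
       [  0.        , 506.27621394, 201.13676243],
       [  0.        ,   0.        ,   1.        ]]), 'rvec': array([ 2.15514641, -0.50835236,  0.22890842]), 'tvec': array([-350.85444145,  351.31105525,  899.42711382])}
```

View pics/scene0.png

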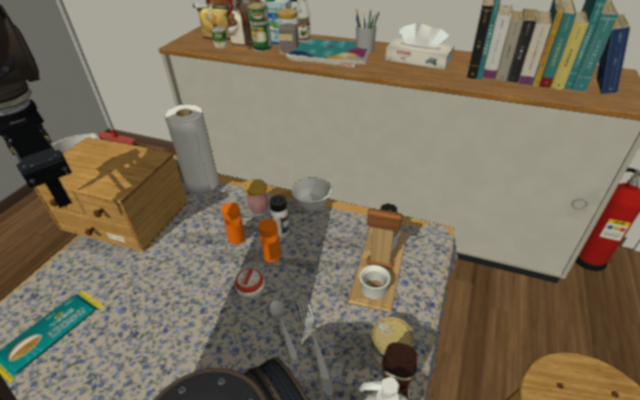

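View pics/side0.png

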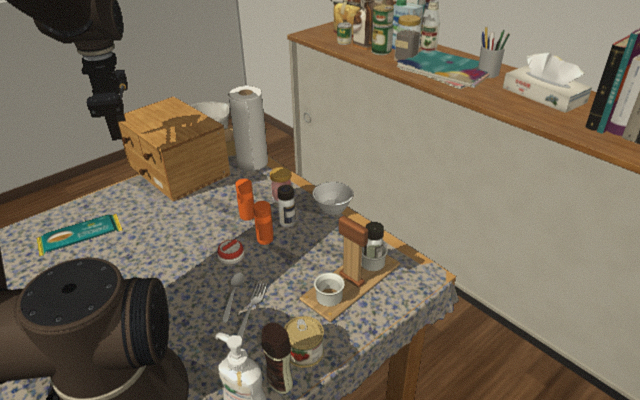

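Candidates for the spice jar, in scene pixels: (279,214) has a black cap and a white/dark body. (233,222) and (269,240) are orange look-alikes, so they are excluded. (400,360) is a dark brown mill or bottle with the wrong shape. (389,211) stands in the carrier, so it is the stored jar. (279,214) is the one that fits, and the jam jar is at (258,197). I'll confirm this in a crop and measure.

```bash
cat > h.py <<'E'
import cv2,numpy as np
from workcell import ctrl,snapshot,camera_info
def world(n,d,c=None):
    c=c or camera_info(n);K=c["camera_matrix"];R=cv2.Rodrigues(c["rvec"])[0]
    v,u=np.mgrid[0:d.shape[0],0:d.shape[1]]
    P=np.stack([(u-K[0,2])/K[0,0]*d,(v-K[1,2])/K[1,1]*d,d],-1)
    W=(P-c["tvec"])@R; W[d<=0]=np.nan
    return W
def circ(xy):
    A=np.c_[2*xy,np.ones(len(xy))];b=(xy**2).sum(1);s=np.linalg.lstsq(A,b,rcond=None)[0]
    return s[0],s[1],np.sqrt(s[2]+s[0]**2+s[1]**2)
E
python3 - <<'E'
from h import *
S={n:np.load(f"pics/{n}0.npz") for n in("scene","side")}
W={n:world(n,S[n]['d']) for n in S}
np.set_printoptions(precision=1,suppress=True)
for n,pts in {"side":dict(jar=(286,190),jarb=(286,210),jam=(281,174),jamb=(283,190),o1=(245,200),o2=(264,225),stored=(375,231),handle=(355,228),well=(329,290),tab=(200,280),bowl=(333,195),can=(304,330),mill=(277,335)),"scene":dict(jar=(279,203),jarb=(280,222),handle=(384,217),well=(375,282),stored=(389,210),can=(392,330),mill=(400,356))}.items():
    for k,(u,v) in pts.items(): print(n,k,np.nanmedian(W[n][v-1:v+2,u-1:u+2].reshape(-1,3),0))
p=S["side"]['p'];a=cv2.resize(p[160:310,215:415],None,fx=4,fy=4,interpolation=cv2.INTER_CUBIC);cv2.imwrite("pics/crop1.png",a)
E
```

```text
side jar [470.  315.1 104.2]
side jarb [462.3 304.1  52.4]
side jam [498.  416.5  82.9]
side jamb [463.9 319.4 103.5]
side o1 [381.6 375.3  65.9]
side o2 [389.3 264.9  62.6]
side stored [573.9  75.7 111.8]
side handle [509.1  50.2 163.5]
side well [453.2  57.6   6.6]
side tab [213.4 224.3  -3.7]
side bowl [619.5 356.   13.9]
side can [344.5 -52.5  52.8]
side mill [ 273.1 -107.3  139.4]
scene jar [460.5 311.8 105.1]
scene jarb [453.5 309.6  50.6]
scene handle [502.1  62.9 159.2]
scene well [459.2  47.9   8.1]
scene stored [574.4  86.  114.1]
scene can [348.1 -49.8  53.6]
scene mill [ 264.7 -100.8  140.7]
```

View pics/crop1.png

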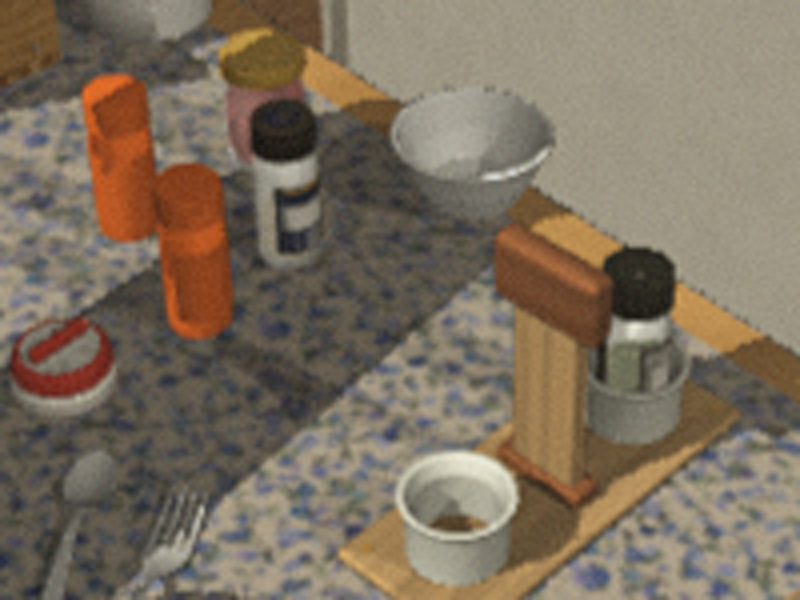

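The crop confirms it: the black-cap jar with the navy/blue label on white, at side (286,205), is the right one. The jam jar is behind it, two orange look-alikes are to its left, and the carrier's empty well faces the camera at side (329,290). Next I'll fit exact positions.

```bash
cat > fit.py <<'E'
from h import *
np.set_printoptions(precision=1,suppress=True)
for n in("scene","side"):
    z=np.load(f"pics/{n}0.npz");W=world(n,z['d'])
    def sel(c,r,zl,zh):
        with np.errstate(invalid='ignore'):
            return W[(np.hypot(W[...,0]-c[0],W[...,1]-c[1])<r)&(W[...,2]>zl)&(W[...,2]<zh)]
    for k,c,r,zl,zh in(("jar",(468,313),35,15,85),("jartop",(468,313),35,100,112),("stortop",(577,79),35,107,122),("jamtop",(500,415),45,80,95),("o1",(388,375),40,20,80),("o1top",(388,375),40,98,120),("o2top",(395,265),40,98,120),("rim",(455,52),45,44,54),("handletop",(512,62),50,161,175)):
        P=sel(c,r,zl,zh)
        if len(P)<5: print(n,k,len(P));continue
        xy=P[:,:2];o=[n,k,len(P),np.array(circ(xy)),"mid",(np.percentile(xy,2,0)+np.percentile(xy,98,0))/2,"z",np.median(P[:,2])]
        if k=="handletop": o.append(cv2.minAreaRect(xy.astype(np.float32)))
        print(*o)
    t=sel((520,180),50,-15,15);print("table",np.median(t[:,2]))
    b=sel((510,60),130,5,12);
    print("board",cv2.minAreaRect(b[:,:2].astype(np.float32)))
E
python3 fit.py
```

```text
scene jar 311 [466.6 323.   18.9] mid [462.4 317.8] z 56.288713728685345
scene jartop 167 [465.9 323.   14.7] mid [466.6 323.3] z 104.91292905895544
scene stortop 113 [582.1  92.6  12.3] mid [583.1  92.2] z 113.05515418148906
scene jamtop 271 [493.3 423.9  20.9] mid [493.2 423.9] z 84.71588391334222
scene o1 337 [384.4 396.8  19.6] mid [379.9 390.3] z 51.98751947719556
scene o1top 187 [383.6 395.   14.8] mid [383.6 395. ] z 104.64738861179438
scene o2top 206 [389.9 285.8  14.4] mid [390.3 285.5] z 104.61958480940483
scene rim 195 [442.1  43.2  28.9] mid [442.7  43.3] z 46.91903468883913
scene handletop 216 [509.3  66.6  20. ] mid [508.7  66.5] z 164.68554384835733 ((508.9351806640625, 66.93301391601562), (20.021385192871094, 67.85450744628906), 17.98702621459961)
table -0.8769349945064485
board ((508.8377685546875, 66.83283996582031), (236.54014587402344, 91.88142395019531), 19.53841209411621)
side jar 373 [469.5 319.1  18.5] mid [468.1 311.6] z 51.10946709218439
side jartop 132 [469.9 319.7  14.8] mid [470.2 319.8] z 102.98854173754982
side stortop 185 [579.8  86.1  14.5] mid [580.5  86.5] z 111.77744393253964
side jamtop 204 [497.3 420.   20.6] mid [497.  419.9] z 83.07521176146614
side o1 312 [387.1 391.8  18.2] mid [386.  383.1] z 52.1443417130193
side o1top 135 [387.1 392.2  15. ] mid [387.1 392.9] z 102.90366976460041
side o2top 163 [393.7 283.5  15. ] mid [393.7 283.9] z 103.13699634597486
side rim 152 [444.5  39.6  29.1] mid [444.5  40.2] z 45.94909383883662
side handletop 194 [514.3  62.5  20.6] mid [511.5  61.9] z 163.76776471267266 ((512.0763549804688, 62.57887649536133), (20.206546783447266, 68.607177734375), 17.27336311340332)
table -2.3451863256019028
board ((512.4319458007812, 62.53233337402344), (236.98077392578125, 92.91021728515625), 18.646289825439453)
```

Both views agree to about 3 mm: jar at (468,321), empty well at (443,41.5), handle at (510.5,65), and carrier long axis at about 19°. I'll pick with the fingers closing along the carrier's x (109°), which clears the neighbouring jars and later the handle. First I'll turn, then approach above the jar.

```bash
cat > to.py <<'E'
import sys,numpy as np
from scipy.spatial.transform import Rotation as R
from workcell import ctrl
# usage: to.py x y z yawdeg -> shift in current tool axes (fractions), turn fraction
s=ctrl.read_state();Rm=R.from_euler('xyz',s['orientation'])
print("t",round(s['time'],2),"tcp",s['tcp_pos'].round(1),"rpy deg",np.degrees(s['orientation']).round(2),"F",s['wrist_force'].round(1),"w",round(s['width']*95,1),"gf",round(s['gripper_force'],1),"q6",round(s['q'][5],2))
if len(sys.argv)>4:
    x,y,z,yaw=map(float,sys.argv[1:5]);T=R.from_euler('xyz',[180,0,yaw],degrees=True)
    d=Rm.inv().apply(np.array([x,y,z])-s['tcp_pos']);print("shift",(d/400).round(4),"mm",np.linalg.norm(d).round(1),"turn",((Rm.inv()*T).as_rotvec()/(2*np.pi)).round(4))
E
python3 -m inch '[{"az":-0.0897},{"az":-0.0897},{"az":-0.0897},{"az":-0.0897},{"az":-0.0897}]'
python3 -m inch '[{"dx":-0.177,"dy":-0.313,"dz":0.037},{"dx":-0.177,"dy":-0.313,"dz":0.037},{"dx":-0.177,"dy":-0.313,"dz":0.037},{"dx":-0.177,"dy":-0.313,"dz":0.037},{"dx":-0.177,"dy":-0.313,"dz":0.037}]'
python3 -m inch '[{"dx":-0.177,"dy":-0.313,"dz":0.037},{"dx":-0.177,"dy":-0.313,"dz":0.037},{"dx":-0.177,"dy":-0.313,"dz":0.037},{"dx":-0.177,"dy":-0.313,"dz":0.037},{"dx":-0.177,"dy":-0.313,"dz":0.037}]'
python3 -m inch '[{"dx":-0.177,"dy":-0.313,"dz":0.037},{"dx":-0.177,"dy":-0.313,"dz":0.037},{"dx":-0.177,"dy":-0.313,"dz":0.037},{"dx":-0.177,"dy":-0.313,"dz":0.037},{"dx":-0.177,"dy":-0.313,"dz":0.037}]'
python3 -m inch '[{"dx":0},{"dx":0}]'
python3 to.py 468 321 59 198.9
python3 - <<'E'
from h import *
c=camera_info("wrist");p,d=snapshot("wrist");cv2.imwrite("pics/w1.png",p);np.savez("pics/w1.npz",p=p,d=d,**c);print(c)
E
```

```text
t 0.1 tcp [144.7 607.8 214.1] rpy deg [-1.7994e+02 -1.0000e-02  1.6660e+02] F [ 0.4 -0.7 -0.3] w 94.9 gf 0.0 q6 -0.11
shift [-0.9524 -0.5098  0.3882] mm 459.2 turn [-0.0001 -0.0001 -0.0897]
{'camera_matrix': array([[309.70691629,   0.        , 314.38819846],
       [  0.        , 309.70691629, 199.20911124],
       [  0.        ,   0.        ,   1.        ]]), 'rvec': array([-2.29981139, -1.81702166, -0.23226301]), 'tvec': array([-624.03138513,  -29.71512746,  390.78654768])}schema error: expected keys dx, dy, dz, ax, ay, az, gripper
schema error: expected keys dx, dy, dz, ax, ay, az, gripper
schema error: expected keys dx, dy, dz, ax, ay, az, gripper
schema error: expected keys dx, dy, dz, ax, ay, az, gripper
schema error: expected keys dx, dy, dz, ax, ay, az, gripper
```

View pics/w1.png

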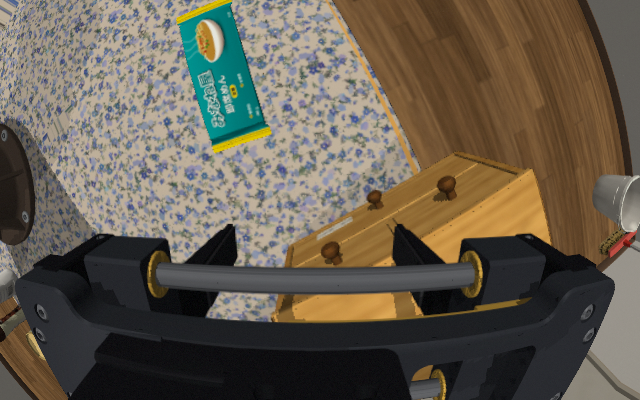

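The wrist view shows only the starting spot: a noodle pack at (225,80) and the drawer box under the right finger at (430,230). The moves were refused because all seven keys are needed. I'll retry with them, rising and moving away from the box before turning.

```bash
python3 -m inch '[{"dx":0,"dy":0,"dz":-0.1,"ax":0,"ay":0,"az":0,"gripper":0},{"dx":-0.1,"dy":-0.05,"dz":-0.1,"ax":0,"ay":0,"az":0,"gripper":0},{"dx":-0.19,"dy":-0.1,"dz":-0.1,"ax":0,"ay":0,"az":0,"gripper":0},{"dx":-0.28,"dy":-0.15,"dz":-0.1,"ax":0,"ay":0,"az":0,"gripper":0},{"dx":-0.37,"dy":-0.2,"dz":-0.1,"ax":0,"ay":0,"az":0,"gripper":0}]'
python3 -m inch '[{"dx":-0.09,"dy":-0.05,"dz":0,"ax":0,"ay":0,"az":-0.0178,"gripper":0},{"dx":-0.18,"dy":-0.1,"dz":0,"ax":0,"ay":0,"az":-0.0356,"gripper":0},{"dx":-0.27,"dy":-0.14,"dz":0,"ax":0,"ay":0,"az":-0.0534,"gripper":0},{"dx":-0.36,"dy":-0.19,"dz":0,"ax":0,"ay":0,"az":-0.0712,"gripper":0},{"dx":-0.45,"dy":-0.24,"dz":0,"ax":0,"ay":0,"az":-0.0897,"gripper":0}]'
python3 to.py 468 321 150 198.9
```

```text
time: 0.57
tcp_pos: [269.8, 495.6, 254.6]
orientation: [-3.142, 0.0, 2.909]
wrist_force: [1.2, 1.3, -0.6]
width: 0.996
gripper_force: 0.0
time: 0.98
tcp_pos: [420.0, 363.3, 254.6]
orientation: [3.142, -0.0, -2.814]
wrist_force: [0.4, 0.1, 0.4]
width: 0.998
gripper_force: 0.0
t 0.98 tcp [420.  363.3 254.6] rpy deg [ 180.     -0.   -161.21] F [0.4 0.1 0.4] w 94.8 gf 0.0 q6 -1.3
shift [-0.0796 -0.1387  0.2615] mm 122.6 turn [ 0.     -0.     -0.0003]
```

```bash
python3 -m inch '[{"dx":-0.08,"dy":-0.139,"dz":0.09,"ax":0,"ay":0,"az":0,"gripper":0},{"dx":-0.08,"dy":-0.139,"dz":0.09,"ax":0,"ay":0,"az":0,"gripper":0},{"dx":-0.08,"dy":-0.139,"dz":0.22,"ax":0,"ay":0,"az":0,"gripper":0},{"dx":-0.08,"dy":-0.139,"dz":0.22,"ax":0,"ay":0,"az":0,"gripper":0},{"dx":-0.08,"dy":-0.139,"dz":0.22,"ax":0,"ay":0,"az":0,"gripper":0}]' >/dev/null
python3 to.py 468 321 59 198.9
python3 - <<'E'
from h import *
c=camera_info("wrist");p,d=snapshot("wrist");cv2.imwrite("pics/w2.png",p);np.savez("pics/w2.npz",p=p,d=d,**c)
R=cv2.Rodrigues(c["rvec"])[0];print("cam",-R.T@c["tvec"])
K=c["camera_matrix"];
# fisheye: depth along axis -> points
v,u=np.mgrid[0:400,0:640];a=(u-K[0,2])/K[0,0];b=(v-K[1,2])/K[0,0];r=np.hypot(a,b)+1e-9
t=np.tan(r)/r;P=np.stack([a*t*d,b*t*d,d],-1);W=(P-c["tvec"])@R
m=(d>0)&(r<1.4)&(np.hypot(W[...,0]-468,W[...,1]-321)<35)&(W[...,2]>95)&(W[...,2]<112)
xy=W[m][:,:2];print(m.sum(),circ(xy) if m.sum()>5 else 0,np.percentile(xy,2,0),np.percentile(xy,98,0),np.median(W[m][:,2]))
E
```

```text
t 1.4 tcp [465.4 321.6 164. ] rpy deg [-179.95   -0.34 -161.55] F [-1.5  0.5 -0.9] w 95.0 gf 0.0 q6 -1.41
shift [-0.0072 -0.0031  0.2626] mm 105.1 turn [-0.0001 -0.001  -0.0013]
cam [399.65486358 298.86081518 335.09460715]
2081 (np.float64(468.06096230456814), np.float64(322.1694755349886), np.float64(14.441233732148751)) [449.91332541 303.99873666] [486.44348064 340.10130459] 105.6370209975661
```

View pics/w2.png

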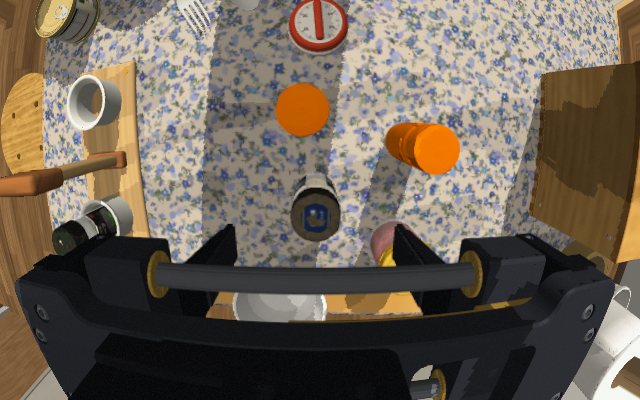

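The jar's cap with its blue emblem is at (315,210), between the open fingers. The fit gives (468,322). The jam jar at (395,245) clears the right finger. I'll settle, then go down.

```bash
python3 -m inch '[{"dx":0,"dy":0,"dz":0.1,"ax":0,"ay":0,"az":0,"gripper":0},{"dx":0,"dy":0,"dz":0.1,"ax":0,"ay":0,"az":0,"gripper":0},{"dx":0,"dy":0,"dz":0.1,"ax":0,"ay":0,"az":0,"gripper":0}]' >/dev/null
python3 to.py 468 322 59 198.9
```

```text
t 1.7 tcp [466.1 322.9 127.5] rpy deg [-1.7999e+02 -8.0000e-02 -1.6144e+02] F [-0.2 -0.4  1.1] w 94.7 gf 0.0 q6 -1.41
shift [-0.0039 -0.0037  0.1712] mm 68.5 turn [-0.     -0.0002 -0.001 ]
```

```bash
python3 -m inch '[{"dx":-0.004,"dy":-0.004,"dz":0.08,"ax":0,"ay":0,"az":-0.001,"gripper":0},{"dx":-0.004,"dy":-0.004,"dz":0.14,"ax":0,"ay":0,"az":-0.001,"gripper":0},{"dx":-0.004,"dy":-0.004,"dz":0.17,"ax":0,"ay":0,"az":-0.001,"gripper":0},{"dx":-0.004,"dy":-0.004,"dz":0.17,"ax":0,"ay":0,"az":-0.001,"gripper":0},{"dx":-0.004,"dy":-0.004,"dz":0.17,"ax":0,"ay":0,"az":-0.001,"gripper":0}]' 15 >/dev/null
python3 to.py 468 322 59 198.9
python3 -m inch '[{"dx":0,"dy":0,"dz":0,"ax":0,"ay":0,"az":0,"gripper":1},{"dx":0,"dy":0,"dz":0,"ax":0,"ay":0,"az":0,"gripper":1},{"dx":0,"dy":0,"dz":0,"ax":0,"ay":0,"az":0,"gripper":1},{"dx":0,"dy":0,"dz":0,"ax":0,"ay":0,"az":0,"gripper":1},{"dx":0,"dy":0,"dz":0,"ax":0,"ay":0,"az":0,"gripper":1}]' 15
python3 -m inch '[{"dx":0,"dy":0,"dz":0,"ax":0,"ay":0,"az":0,"gripper":1},{"dx":0,"dy":0,"dz":0,"ax":0,"ay":0,"az":0,"gripper":1},{"dx":0,"dy":0,"dz":0,"ax":0,"ay":0,"az":0,"gripper":1},{"dx":0,"dy":0,"dz":0,"ax":0,"ay":0,"az":0,"gripper":1}]' 15
python3 to.py 443 42 200 198.9
```

```text
t 2.12 tcp [469.3 322.1  60.5] rpy deg [ 1.7998e+02  9.0000e-02 -1.6112e+02] F [-0.3 -0.6 -0.3] w 95.4 gf 0.0 q6 -1.41
shift [0.0032 0.0009 0.0038] mm 2.0 turn [ 0.      0.0002 -0.0001]
time: 2.53
tcp_pos: [468.9, 321.4, 59.2]
orientation: [3.141, 0.001, -2.813]
wrist_force: [-0.3, -0.1, 0.8]
width: 0.705
gripper_force: 0.0
time: 2.87
tcp_pos: [468.8, 321.3, 58.6]
orientation: [3.141, 0.0, -2.813]
wrist_force: [-0.1, -0.4, -2.1]
width: 0.427
gripper_force: 15.2
t 2.87 tcp [468.8 321.3  58.6] rpy deg [ 179.99    0.   -161.16] F [-0.1 -0.4 -2.1] w 40.6 gf 15.2 q6 -1.42
shift [ 0.2865 -0.6401 -0.3535] mm 314.1 turn [ 0.      0.     -0.0002]
```

The jar is gripped at 40.6 mm wide. Next I'll lift it and carry it over the well.

```bash
python3 -m inch '[{"dx":0,"dy":0,"dz":-0.04,"ax":0,"ay":0,"az":0,"gripper":1},{"dx":0,"dy":0,"dz":-0.12,"ax":0,"ay":0,"az":0,"gripper":1},{"dx":0,"dy":0,"dz":-0.21,"ax":0,"ay":0,"az":0,"gripper":1},{"dx":0,"dy":0,"dz":-0.3,"ax":0,"ay":0,"az":0,"gripper":1},{"dx":0,"dy":0,"dz":-0.38,"ax":0,"ay":0,"az":0,"gripper":1}]' 25
python3 -m inch '[{"dx":0.02,"dy":-0.05,"dz":0,"ax":0,"ay":0,"az":0,"gripper":1},{"dx":0.05,"dy":-0.11,"dz":0,"ax":0,"ay":0,"az":0,"gripper":1},{"dx":0.08,"dy":-0.18,"dz":0,"ax":0,"ay":0,"az":0,"gripper":1},{"dx":0.11,"dy":-0.25,"dz":0,"ax":0,"ay":0,"az":0,"gripper":1},{"dx":0.14,"dy":-0.32,"dz":0,"ax":0,"ay":0,"az":0,"gripper":1}]'
python3 -m inch '[{"dx":0.03,"dy":-0.07,"dz":0,"ax":0,"ay":0,"az":0,"gripper":1},{"dx":0.06,"dy":-0.14,"dz":0,"ax":0,"ay":0,"az":0,"gripper":1},{"dx":0.09,"dy":-0.2,"dz":0,"ax":0,"ay":0,"az":0,"gripper":1},{"dx":0.11,"dy":-0.25,"dz":0,"ax":0,"ay":0,"az":0,"gripper":1},{"dx":0.12,"dy":-0.28,"dz":0,"ax":0,"ay":0,"az":0,"gripper":1}]' >/dev/null
python3 -m inch '[{"dx":0,"dy":0,"dz":0,"ax":0,"ay":0,"az":0,"gripper":1},{"dx":0,"dy":0,"dz":0,"ax":0,"ay":0,"az":0,"gripper":1},{"dx":0,"dy":0,"dz":0,"ax":0,"ay":0,"az":0,"gripper":1}]' >/dev/null
python3 to.py 443.3 41.8 120 198.9
```

```text
time: 3.28
tcp_pos: [468.6, 321.2, 212.6]
orientation: [3.142, 0.0, -2.813]
wrist_force: [0.3, -0.4, -1.0]
width: 0.423
gripper_force: 24.9
time: 3.7
tcp_pos: [456.5, 180.9, 210.5]
orientation: [3.142, -0.0, -2.812]
wrist_force: [0.4, 0.0, -0.8]
width: 0.425
gripper_force: 24.9
t 4.37 tcp [447.8  61.1 210.6] rpy deg [ 179.99   -0.   -161.16] F [-0.4 -0.1 -1.5] w 40.4 gf 24.9 q6 -1.91
shift [ 0.0263 -0.042   0.2264] mm 92.7 turn [ 0.     -0.     -0.0002]
```

```bash
python3 -m inch '[{"dx":0.026,"dy":-0.042,"dz":0,"ax":0,"ay":0,"az":0,"gripper":1},{"dx":0.026,"dy":-0.042,"dz":0.08,"ax":0,"ay":0,"az":0,"gripper":1},{"dx":0.026,"dy":-0.042,"dz":0.15,"ax":0,"ay":0,"az":0,"gripper":1},{"dx":0.026,"dy":-0.042,"dz":0.2,"ax":0,"ay":0,"az":0,"gripper":1},{"dx":0.026,"dy":-0.042,"dz":0.2,"ax":0,"ay":0,"az":0,"gripper":1}]' >/dev/null
python3 -m inch '[{"dx":0,"dy":0,"dz":0,"ax":0,"ay":0,"az":0,"gripper":1},{"dx":0,"dy":0,"dz":0,"ax":0,"ay":0,"az":0,"gripper":1}]' >/dev/null
python3 to.py 443.3 41.8 67 198.9
cat >> h.py <<'E'
def wristW():
    c=camera_info("wrist");p,d=snapshot("wrist");K=c["camera_matrix"];R=cv2.Rodrigues(c["rvec"])[0]
    v,u=np.mgrid[0:400,0:640];a=(u-K[0,2])/K[0,0];b=(v-K[1,2])/K[0,0];r=np.hypot(a,b)+1e-9
    t=np.tan(np.minimum(r,1.5))/r;W=(np.stack([a*t*d,b*t*d,d],-1)-c["tvec"])@R;W[(d<=0)|(r>1.4)]=np.nan
    return p,W
def sel(W,c,r,zl,zh):
    with np.errstate(invalid='ignore'):
        return W[(np.hypot(W[...,0]-c[0],W[...,1]-c[1])<r)&(W[...,2]>zl)&(W[...,2]<zh)]
def rep(k,P):
    if len(P)<8: print(k,len(P));return
    print(k,len(P),np.round(circ(P[:,:2]),1),"min",np.percentile(P[:,:2],2,0).round(1),"max",np.percentile(P[:,:2],98,0).round(1),"z",P[:,2].mean().round(1))
E
python3 - <<'E'
from h import *
p,W=wristW();z=ctrl.read_state()['tcp_pos'][2];cv2.imwrite("pics/w3.png",p)
for n in("wrist","scene","side"):
    if n!="wrist": p,d=snapshot(n);W=world(n,d);cv2.imwrite(f"pics/{n}3.png",p)
    print(n)
    P=sel(W,(443,42),26,z+42,z+52);rep("jartop",P)
    P=sel(W,(443,42),40,44,52);rep("rim",P)
    P=sel(W,(443,42),26,z-50,z-2);rep("jarbody",P)
    P=sel(W,(511,64),45,160,172);rep("handle",P)
    if len(P)>8:print(cv2.minAreaRect(P[:,:2].astype(np.float32)))
E
```

```text
t 4.95 tcp [444.   41.8 131.5] rpy deg [-1.7998e+02  6.0000e-02 -1.6111e+02] F [ 0.7 -0.2 -0.7] w 40.5 gf 24.9 q6 -1.96
shift [0.0018 0.0005 0.1613] mm 64.5 turn [-0.      0.0002 -0.    ]
wrist
jartop 3412 [443.4  41.6  16.5] min [425.6  19.1] max [463.  60.] z 178.5
rim 1005 [443.8  41.5  28.6] min [413.8  11.1] max [463.6  72. ] z 47.8
jarbody 947 [446.1  42.1  21.4] min [424.5  21.6] max [440.2  55.8] z 109.2
handle 0
scene
jartop 278 [440.2  41.6  14.8] min [424.3  19.1] max [457.6  61.5] z 178.0
rim 148 [442.   43.2  29.3] min [411.3  13.3] max [468.1  73.8] z 46.9
jarbody 325 [443.7  43.5  20.6] min [422.2  22.5] max [446.4  58.3] z 106.9
handle 0
side
jartop 131 [438.3  41.9  14.5] min [425.7  20.7] max [443.4  60.8] z 177.4
rim 124 [444.4  39.   29.3] min [414.5   9.1] max [475.3  67.2] z 46.1
jarbody 341 [445.4  39.1  19.6] min [425.3  18.3] max [459.9  46.9] z 105.4
handle 0
```

View pics/w3.png

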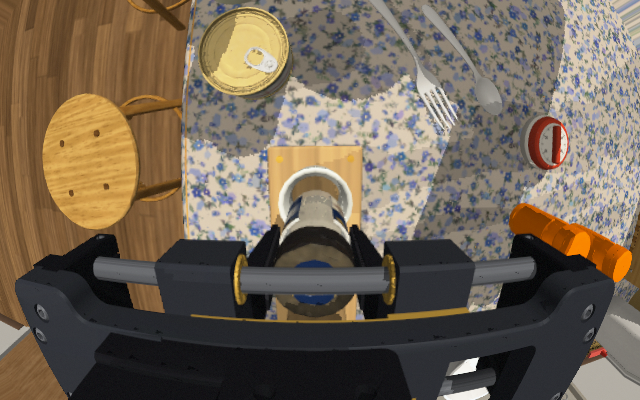

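The wrist view shows the jar held over the well (rim at (315,190)). The body sits about 1.5 mm past the rim's centre in +x, so I'll correct for that and lower in steps.

```bash
python3 -m inch '[{"dx":0.003,"dy":0.001,"dz":0.02,"ax":0,"ay":0,"az":0,"gripper":1},{"dx":0.003,"dy":0.001,"dz":0.04,"ax":0,"ay":0,"az":0,"gripper":1},{"dx":0.003,"dy":0.001,"dz":0.06,"ax":0,"ay":0,"az":0,"gripper":1},{"dx":0.003,"dy":0.001,"dz":0.08,"ax":0,"ay":0,"az":0,"gripper":1},{"dx":0.003,"dy":0.001,"dz":0.1,"ax":0,"ay":0,"az":0,"gripper":1}]' 
python3 -m inch '[{"dx":0,"dy":0,"dz":0.01,"ax":0,"ay":0,"az":0,"gripper":1},{"dx":0,"dy":0,"dz":0.02,"ax":0,"ay":0,"az":0,"gripper":1},{"dx":0,"dy":0,"dz":0.03,"ax":0,"ay":0,"az":0,"gripper":1},{"dx":0,"dy":0,"dz":0.03,"ax":0,"ay":0,"az":0,"gripper":1}]'
python3 to.py 442.7 41.7 66.5 198.9
```

```text
time: 5.52
tcp_pos: [442.0, 41.3, 89.6]
orientation: [3.141, -0.001, -2.813]
wrist_force: [0.5, 0.0, -1.0]
width: 0.423
gripper_force: 24.9
time: 5.85
tcp_pos: [442.0, 41.3, 78.0]
orientation: [3.141, -0.001, -2.813]
wrist_force: [0.6, -0.1, -1.3]
width: 0.429
gripper_force: 24.9
t 5.85 tcp [442.   41.3  78. ] rpy deg [ 1.7998e+02 -5.0000e-02 -1.6116e+02] F [ 0.6 -0.1 -1.3] w 40.8 gf 24.9 q6 -1.96
shift [-0.0021  0.0003  0.0286] mm 11.5 turn [ 0.0001 -0.0001 -0.0002]
```

No contact so far. I'll go the last 11 mm gently.

```bash
python3 -m inch '[{"dx":-0.001,"dy":0,"dz":0.006,"ax":0,"ay":0,"az":0,"gripper":1},{"dx":-0.001,"dy":0,"dz":0.012,"ax":0,"ay":0,"az":0,"gripper":1},{"dx":-0.001,"dy":0,"dz":0.018,"ax":0,"ay":0,"az":0,"gripper":1},{"dx":-0.001,"dy":0,"dz":0.023,"ax":0,"ay":0,"az":0,"gripper":1},{"dx":-0.001,"dy":0,"dz":0.023,"ax":0,"ay":0,"az":0,"gripper":1}]' 
python3 -m inch '[{"dx":0,"dy":0,"dz":0.003,"ax":0,"ay":0,"az":0,"gripper":1},{"dx":0,"dy":0,"dz":0.005,"ax":0,"ay":0,"az":0,"gripper":1},{"dx":0,"dy":0,"dz":0.005,"ax":0,"ay":0,"az":0,"gripper":1}]'
```

```text
time: 6.27
tcp_pos: [442.4, 41.4, 69.1]
orientation: [3.141, -0.0, -2.813]
wrist_force: [0.3, 0.1, -1.7]
width: 0.425
gripper_force: 24.9
time: 6.52
tcp_pos: [442.5, 41.4, 67.3]
orientation: [3.142, -0.0, -2.813]
wrist_force: [-0.4, 0.1, -0.8]
width: 0.426
gripper_force: 24.9
```

It's within about 1 mm of the floor. I'll go 1 mm lower, open, rise and check.

```bash
python3 -m inch '[{"dx":0,"dy":0,"dz":0.003,"ax":0,"ay":0,"az":0,"gripper":1},{"dx":0,"dy":0,"dz":0.003,"ax":0,"ay":0,"az":0,"gripper":1},{"dx":0,"dy":0,"dz":0.003,"ax":0,"ay":0,"az":0,"gripper":0},{"dx":0,"dy":0,"dz":0.003,"ax":0,"ay":0,"az":0,"gripper":0},{"dx":0,"dy":0,"dz":0.003,"ax":0,"ay":0,"az":0,"gripper":0}]' 
python3 -m inch '[{"dx":0,"dy":0,"dz":0,"ax":0,"ay":0,"az":0,"gripper":0},{"dx":0,"dy":0,"dz":0,"ax":0,"ay":0,"az":0,"gripper":0},{"dx":0,"dy":0,"dz":0,"ax":0,"ay":0,"az":0,"gripper":0},{"dx":0,"dy":0,"dz":0,"ax":0,"ay":0,"az":0,"gripper":0},{"dx":0,"dy":0,"dz":0,"ax":0,"ay":0,"az":0,"gripper":0}]' 
python3 -m inch '[{"dx":0,"dy":0,"dz":-0.06,"ax":0,"ay":0,"az":0,"gripper":0},{"dx":0,"dy":0,"dz":-0.16,"ax":0,"ay":0,"az":0,"gripper":0},{"dx":0,"dy":0,"dz":-0.26,"ax":0,"ay":0,"az":0,"gripper":0},{"dx":0,"dy":0,"dz":-0.36,"ax":0,"ay":0,"az":0,"gripper":0},{"dx":0,"dy":0,"dz":-0.42,"ax":0,"ay":0,"az":0,"gripper":0}]' >/dev/null
python3 -m inch '[{"dx":0,"dy":0,"dz":-0.03,"ax":0,"ay":0,"az":0,"gripper":0},{"dx":0,"dy":0,"dz":-0.03,"ax":0,"ay":0,"az":0,"gripper":0}]' >/dev/null
python3 to.py 511 65 240 108.9
python3 - <<'E'
from h import *
for n in("wrist","scene","side"):
    if n!="wrist": p,d=snapshot(n);W=world(n,d);cv2.imwrite(f"pics/{n}4.png",p)
    else: p,W=wristW();cv2.imwrite("pics/w4.png",p)
    print(n)
    rep("jartop",sel(W,(443,42),30,106,120));rep("jarhigher",sel(W,(443,42),30,120,190));rep("stored",sel(W,(581,90),30,106,120))
    P=sel(W,(511,65),50,160,172);rep("handle",P)
    if len(P)>8:print(cv2.minAreaRect(P[:,:2].astype(np.float32)))
E
```

```text
time: 6.93
tcp_pos: [442.6, 41.4, 66.2]
orientation: [-3.142, 0.0, -2.813]
wrist_force: [0.2, 0.0, 0.3]
width: 0.578
gripper_force: 0.0
time: 7.35
tcp_pos: [442.5, 41.4, 66.2]
orientation: [3.142, 0.0, -2.813]
wrist_force: [-0.8, -0.5, -0.2]
width: 0.929
gripper_force: 0.0
t 7.93 tcp [443.3  41.4 248.8] rpy deg [-179.89    0.27 -161.15] F [-0.4 -0.7 -0.9] w 94.9 gf 0.0 q6 -1.96
shift [-0.179   0.0012  0.0229] mm 72.2 turn [0.0004 0.0008 0.2498]
wrist
jartop 1228 [442.6  41.4  14.4] min [424.4  23.2] max [461.   59.3] z 113.5
jarhigher 0
stored 769 [577.4  88.7  14.4] min [560.   70.8] max [594.8 107.3] z 113.3
handle 0
scene
jartop 279 [439.8  42.4  14.9] min [421.9  24.2] max [459.4  60.2] z 112.3
jarhigher 0
stored 111 [582.1  92.8  12.3] min [569.6  74.3] max [596.6 108.8] z 113.1
handle 238 [510.4  66.7  20.4] min [493.   34.5] max [523.6  97.6] z 164.4
((508.38665771484375, 66.39688110351562), (21.65269660949707, 69.60566711425781), 21.371517181396484)
side
jartop 253 [443.1  38.3  14.9] min [425.   20.2] max [460.9  57.8] z 111.2
jarhigher 0
stored 188 [579.9  86.3  14.7] min [562.7  67.9] max [598.7 105.7] z 111.4
handle 170 [511.   60.3  19.7] min [496.1  31.3] max [527.5  91.6] z 163.5
((512.1956176757812, 61.94092559814453), (17.763072967529297, 67.11528778076172), 20.589876174926758)
```

The jar is seated: its top is at 113.5 mm, level with the stored jar. The handle is at (510,65). Next I'll turn 90° and move above it.

```bash
python3 -m inch '[{"dx":-0.05,"dy":0,"dz":0,"ax":0,"ay":0,"az":0.018,"gripper":0},{"dx":-0.1,"dy":0,"dz":0,"ax":0,"ay":0,"az":0.036,"gripper":0},{"dx":-0.15,"dy":0,"dz":0,"ax":0,"ay":0,"az":0.054,"gripper":0},{"dx":-0.179,"dy":0.001,"dz":0,"ax":0,"ay":0,"az":0.072,"gripper":0},{"dx":-0.179,"dy":0.001,"dz":0,"ax":0,"ay":0,"az":0.09,"gripper":0}]' >/dev/null
python3 -m inch '[{"dx":0,"dy":0,"dz":0,"ax":0,"ay":0,"az":0.018,"gripper":0},{"dx":0,"dy":0,"dz":0,"ax":0,"ay":0,"az":0.036,"gripper":0},{"dx":0,"dy":0,"dz":0,"ax":0,"ay":0,"az":0.054,"gripper":0},{"dx":0,"dy":0,"dz":0,"ax":0,"ay":0,"az":0.072,"gripper":0},{"dx":0,"dy":0,"dz":0,"ax":0,"ay":0,"az":0.09,"gripper":0}]' >/dev/null
python3 -m inch '[{"dx":0,"dy":0,"dz":0,"ax":0,"ay":0,"az":0.018,"gripper":0},{"dx":0,"dy":0,"dz":0,"ax":0,"ay":0,"az":0.036,"gripper":0},{"dx":0,"dy":0,"dz":0,"ax":0,"ay":0,"az":0.054,"gripper":0},{"dx":0,"dy":0,"dz":0,"ax":0,"ay":0,"az":0.069,"gripper":0},{"dx":0,"dy":0,"dz":0,"ax":0,"ay":0,"az":0.069,"gripper":0}]' >/dev/null
python3 -m inch '[{"dx":0,"dy":0,"dz":0,"ax":0,"ay":0,"az":0,"gripper":0},{"dx":0,"dy":0,"dz":0,"ax":0,"ay":0,"az":0,"gripper":0}]' >/dev/null
python3 to.py 510.3 64.8 128 109.1
python3 - <<'E'
from h import *
p,W=wristW();cv2.imwrite("pics/w5.png",p)
rep("jartop",sel(W,(443,42),30,106,120));rep("stored",sel(W,(581,90),30,106,120))
P=sel(W,(511,65),50,160,172);rep("handle",P)
if len(P)>8:print(cv2.minAreaRect(P[:,:2].astype(np.float32)))
E
```

```text
t 9.5 tcp [510.   64.9 245.3] rpy deg [-1.7992e+02 -3.0000e-02  1.0939e+02] F [-0.5 -0.6 -0.2] w 95.3 gf 0.0 q6 -0.34
shift [-0.0008  0.0011  0.2933] mm 117.3 turn [-0.0002 -0.0001  0.0008]
jartop 1178 [444.   42.7  14.4] min [425.9  24.4] max [461.8  60.6] z 113.6
stored 1180 [579.   90.2  14.4] min [560.7  72.5] max [597.6 108.2] z 113.7
handle 1611 [512.4  67.8  19.8] min [496.1  36.7] max [526.6  97.7] z 165.7
((511.5833435058594, 66.51579284667969), (17.904239654541016, 67.65816497802734), 19.00452995300293)
```

View pics/w5.png

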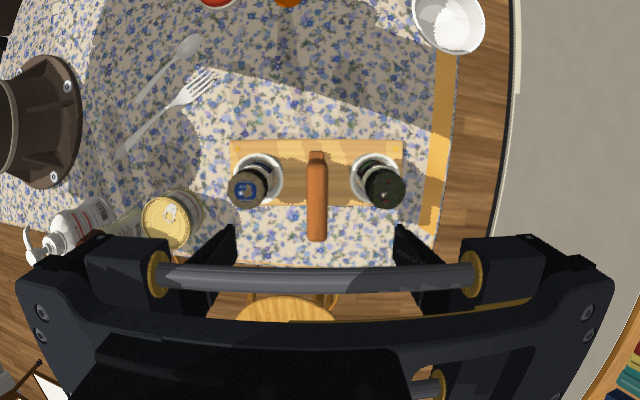

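The carrier is centred under the gripper. The handle is at (316,195), with both jars standing in their wells at (255,185) and (380,185). I'll descend and grip.

```bash
python3 -m inch '[{"dx":0.001,"dy":0.003,"dz":0.07,"ax":0,"ay":0,"az":0.0008,"gripper":0},{"dx":0.001,"dy":0.003,"dz":0.14,"ax":0,"ay":0,"az":0.0008,"gripper":0},{"dx":0.001,"dy":0.003,"dz":0.21,"ax":0,"ay":0,"az":0.0008,"gripper":0},{"dx":0.001,"dy":0.003,"dz":0.26,"ax":0,"ay":0,"az":0.0008,"gripper":0},{"dx":0.001,"dy":0.003,"dz":0.285,"ax":0,"ay":0,"az":0.0008,"gripper":0}]' >/dev/null
python3 -m inch '[{"dx":0,"dy":0,"dz":0,"ax":0,"ay":0,"az":0,"gripper":0},{"dx":0,"dy":0,"dz":0,"ax":0,"ay":0,"az":0,"gripper":0},{"dx":0,"dy":0,"dz":0,"ax":0,"ay":0,"az":0,"gripper":0}]' 40
python3 to.py 511 65.6 128 109
```

```text
time: 10.22
tcp_pos: [511.8, 65.7, 133.4]
orientation: [3.14, 0.0, 1.901]
wrist_force: [0.8, -0.2, -0.8]
width: 1.001
gripper_force: 0.0
t 10.22 tcp [511.8  65.7 133.4] rpy deg [1.7990e+02 3.0000e-02 1.0894e+02] F [ 0.8 -0.2 -0.8] w 95.1 gf 0.0 q6 -0.33
shift [ 0.0003 -0.0021  0.0134] mm 5.4 turn [ 0.0003  0.0001 -0.0002]
```

```bash
python3 -m inch '[{"dx":0,"dy":-0.001,"dz":0.013,"ax":0,"ay":0,"az":0,"gripper":0.6},{"dx":0,"dy":-0.001,"dz":0.013,"ax":0,"ay":0,"az":0,"gripper":0.7},{"dx":0,"dy":-0.001,"dz":0.013,"ax":0,"ay":0,"az":0,"gripper":0.7},{"dx":0,"dy":-0.001,"dz":0.013,"ax":0,"ay":0,"az":0,"gripper":0.7},{"dx":0,"dy":-0.001,"dz":0.013,"ax":0,"ay":0,"az":0,"gripper":0.7}]' 10
python3 -m inch '[{"dx":0,"dy":0,"dz":0,"ax":0,"ay":0,"az":0,"gripper":1},{"dx":0,"dy":0,"dz":0,"ax":0,"ay":0,"az":0,"gripper":1},{"dx":0,"dy":0,"dz":0,"ax":0,"ay":0,"az":0,"gripper":1},{"dx":0,"dy":0,"dz":0,"ax":0,"ay":0,"az":0,"gripper":1},{"dx":0,"dy":0,"dz":0,"ax":0,"ay":0,"az":0,"gripper":1}]' 10
python3 -m inch '[{"dx":0,"dy":0,"dz":0,"ax":0,"ay":0,"az":0,"gripper":1},{"dx":0,"dy":0,"dz":0,"ax":0,"ay":0,"az":0,"gripper":1},{"dx":0,"dy":0,"dz":0,"ax":0,"ay":0,"az":0,"gripper":1}]' 10
python3 -m inch '[{"dx":0,"dy":0,"dz":0,"ax":0,"ay":0,"az":0,"gripper":1},{"dx":0,"dy":0,"dz":0,"ax":0,"ay":0,"az":0,"gripper":1},{"dx":0,"dy":0,"dz":0,"ax":0,"ay":0,"az":0,"gripper":1}]' 50
python3 to.py 511 65.6 228 109
```

```text
time: 10.63
tcp_pos: [510.9, 65.6, 127.3]
orientation: [3.141, 0.0, 1.901]
wrist_force: [-0.3, -0.1, 0.1]
width: 0.706
gripper_force: 0.0
time: 11.05
tcp_pos: [510.8, 65.6, 127.0]
orientation: [3.142, -0.0, 1.901]
wrist_force: [0.1, -0.4, -0.2]
width: 0.355
gripper_force: 0.0
time: 11.3
tcp_pos: [511.1, 65.6, 127.0]
orientation: [3.141, 0.0, 1.901]
wrist_force: [2.1, -0.6, -0.9]
width: 0.189
gripper_force: 10.0
time: 11.55
tcp_pos: [511.1, 65.5, 127.1]
orientation: [3.141, 0.0, 1.901]
wrist_force: [3.5, -0.3, -0.4]
width: 0.183
gripper_force: 50.0
t 11.55 tcp [511.1  65.5 127.1] rpy deg [1.7997e+02 1.0000e-02 1.0891e+02] F [ 3.5 -0.3 -0.4] w 17.4 gf 50.0 q6 -0.33
shift [ 2.000e-04  0.000e+00 -2.523e-01] mm 100.9 turn [ 0.0001  0.     -0.0002]
```

Gripped at 17.4 mm with 50 N. I'll lift slowly by 100 mm.

```bash
python3 -m inch '[{"dx":0,"dy":0,"dz":-0.005,"ax":0,"ay":0,"az":0,"gripper":1},{"dx":0,"dy":0,"dz":-0.013,"ax":0,"ay":0,"az":0,"gripper":1},{"dx":0,"dy":0,"dz":-0.025,"ax":0,"ay":0,"az":0,"gripper":1},{"dx":0,"dy":0,"dz":-0.04,"ax":0,"ay":0,"az":0,"gripper":1},{"dx":0,"dy":0,"dz":-0.055,"ax":0,"ay":0,"az":0,"gripper":1}]' 
python3 -m inch '[{"dx":0,"dy":0,"dz":-0.015,"ax":0,"ay":0,"az":0,"gripper":1},{"dx":0,"dy":0,"dz":-0.03,"ax":0,"ay":0,"az":0,"gripper":1},{"dx":0,"dy":0,"dz":-0.045,"ax":0,"ay":0,"az":0,"gripper":1},{"dx":0,"dy":0,"dz":-0.06,"ax":0,"ay":0,"az":0,"gripper":1},{"dx":0,"dy":0,"dz":-0.075,"ax":0,"ay":0,"az":0,"gripper":1}]' 
python3 -m inch '[{"dx":0,"dy":0,"dz":-0.015,"ax":0,"ay":0,"az":0,"gripper":1},{"dx":0,"dy":0,"dz":-0.03,"ax":0,"ay":0,"az":0,"gripper":1},{"dx":0,"dy":0,"dz":-0.045,"ax":0,"ay":0,"az":0,"gripper":1},{"dx":0,"dy":0,"dz":-0.06,"ax":0,"ay":0,"az":0,"gripper":1},{"dx":0,"dy":0,"dz":-0.075,"ax":0,"ay":0,"az":0,"gripper":1}]' >/dev/null
python3 -m inch '[{"dx":0,"dy":0,"dz":-0.015,"ax":0,"ay":0,"az":0,"gripper":1},{"dx":0,"dy":0,"dz":-0.028,"ax":0,"ay":0,"az":0,"gripper":1},{"dx":0,"dy":0,"dz":-0.038,"ax":0,"ay":0,"az":0,"gripper":1},{"dx":0,"dy":0,"dz":-0.045,"ax":0,"ay":0,"az":0,"gripper":1},{"dx":0,"dy":0,"dz":-0.05,"ax":0,"ay":0,"az":0,"gripper":1}]' >/dev/null
python3 -m inch '[{"dx":0,"dy":0,"dz":0,"ax":0,"ay":0,"az":0,"gripper":1},{"dx":0,"dy":0,"dz":0,"ax":0,"ay":0,"az":0,"gripper":1},{"dx":0,"dy":0,"dz":0,"ax":0,"ay":0,"az":0,"gripper":1},{"dx":0,"dy":0,"dz":0,"ax":0,"ay":0,"az":0,"gripper":1},{"dx":0,"dy":0,"dz":0,"ax":0,"ay":0,"az":0,"gripper":1}]' >/dev/null
python3 to.py 511 65.6 228 109
python3 - <<'E'
from h import *
u=np.array([-np.cos(np.radians(19)),-np.sin(np.radians(19))]);x=np.array([u[1],-u[0]])
for n in("scene","side"):
    p,d=snapshot(n);W=world(n,d);cv2.imwrite(f"pics/{n}6.png",p)
    P=sel(W,(511,65.6),128,98,122)   # board top
    q=(P[:,:2]-[511,65.6]);A=np.c_[q@x,q@u,np.ones(len(P))];k=np.ones(len(P),bool)
    for _ in range(5):
        s=np.linalg.lstsq(A[k],P[k,2],rcond=None)[0];k=abs(A@s-P[:,2])<3
    print(n,"board tilt deg about y,x:",np.degrees(s[:2]).round(2),"z top",s[2].round(1),k.sum())
    rep("jar",sel(W,(443,42),30,200,225));rep("stored",sel(W,(581,90),30,200,225));rep("jam",sel(W,(495,422),40,78,92))
a=cv2.imread("pics/side6.png");cv2.imwrite("pics/crop6.png",cv2.resize(a[80:330,200:450],None,fx=2.4,fy=2.4))
E
```

```text
time: 11.97
tcp_pos: [510.6, 65.6, 149.6]
orientation: [-3.141, -0.0, 1.901]
wrist_force: [0.0, 0.5, -5.6]
width: 0.187
gripper_force: 50.0
time: 12.38
tcp_pos: [510.7, 65.6, 179.7]
orientation: [3.141, -0.0, 1.901]
wrist_force: [-0.3, 1.2, -6.6]
width: 0.19
gripper_force: 50.0
t 13.63 tcp [510.7  65.6 228.8] rpy deg [-1.7998e+02 -1.0000e-02  1.0891e+02] F [ 0.8 -0.  -6.6] w 17.8 gf 50.0 q6 -0.33
shift [-0.0002  0.0006  0.0021] mm 0.9 turn [-0.     -0.     -0.0002]
scene board tilt deg about y,x: [ 0.01 -0.01] z top 109.4 1565
jar 384 [437.9  42.1  15.5] min [420.3  23.9] max [457.4  59.7] z 212.1
stored 0
jam 284 [492.8 424.1  21.1] min [467.  398.5] max [518.1 450.3] z 84.2
side board tilt deg about y,x: [ 0.26 -0.01] z top 108.3 1587
jar 338 [441.2  37.8  15.5] min [423.1  20. ] max [459.   57.5] z 211.0
stored 248 [579.   83.9  15.2] min [560.9  66.5] max [596.6 104.1] z 211.1
jam 225 [497.  419.6  21.1] min [471.7 393.2] max [522.2 446.2] z 82.6
```

View pics/crop6.png

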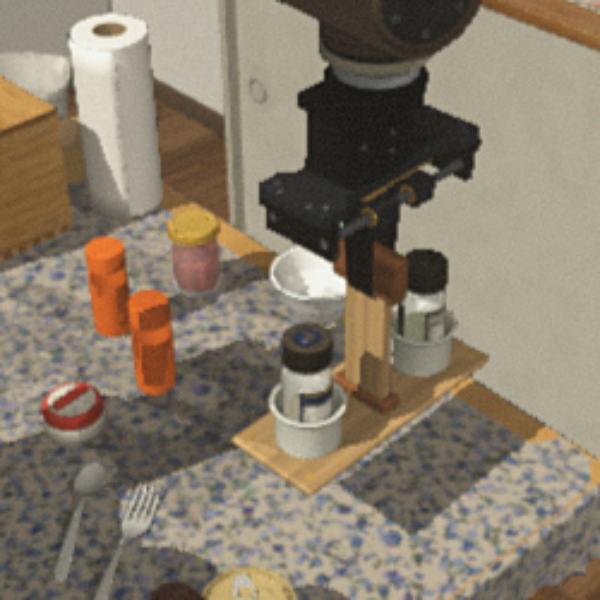

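The carrier hangs level (tilt under 0.3°), 101 mm up, with both jars in their wells at crop (308,390) and (425,310). The jam jar at (195,250) hasn't moved.

```bash
python3 -c "
from workcell import ctrl
print(ctrl.close_job())"
```

```text
the job is handed in; nothing more can be done
None
```

The job is handed in: the blue-label spice jar stands fully down in the well, the jam jar is where it was, and the arm holds the carrier level about 10 cm above the table with both spice jars in it.

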